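# Slide the nearly empty chocolate board out over the shelf edge

## Task

The gold board with only four red chocolates left has to go for refilling. Push it along the display shelf with your fingertips, without picking it up, until its outer end sticks out 4 cm over the customer-side edge, square to that edge, so that a colleague there can get a hand under it. Do not touch the chocolates, keep them in their places on the board, and leave the other boards, the tickets and everything else where they stand.

Things in the scene. Friction and masses are not known exactly. Their poses are not given: they have to be found in the camera images.
- shelf_edge (a point): Middle of the customer-side top edge of the low display shelf, a fixed pale-blue plate with a dark blue-green edge band, 300 mm deep (x), 650 mm wide (y), flat top 100 mm above the counter. The point is on the top surface at the very edge; x points level out over the edge, away from the robot, y along the edge, z up. Its place and turn differ from run to run.
- board_red: Loose flat gold scalloped board to push, 160 (x) x 120 (y) x 6 mm, about 0.1 kg, its four red chocolates on the customer-side half, the robot-side half bare. Origin: centre of its underside; x points to its customer-side end, z up. In one of three places along the shelf, its end 28 to 85 mm back from the edge, turned up to 0.1 rad; at least 45 mm of bare shelf behind it.
- red_front (a point): Middle of the customer-side short edge of the red chocolates' board, on its underside, 80 mm along +x from the board's origin: the edge that is to stick out.
- red_back (a point): Middle of the robot-side short edge of the same board, on its underside, 80 mm along -x from the board's origin.
- choc1: Loose red dome-shaped chocolate with a flat foot, 29 mm across and 20 mm high, 14 g; origin at the centre of its underside. Stands on the red board at x 16, y -30 mm from the board's origin.
- choc2: Loose red dome-shaped chocolate with a flat foot, 29 mm across and 20 mm high, 14 g; origin at the centre of its underside. Stands on the red board at x 20, y 27 mm from the board's origin.
- choc3: Loose red dome-shaped chocolate with a flat foot, 29 mm across and 20 mm high, 14 g; origin at the centre of its underside. Stands on the red board at x 54, y -10 mm from the board's origin.
- choc4: Loose red dome-shaped chocolate with a flat foot, 29 mm across and 20 mm high, 14 g; origin at the centre of its underside. Stands on the red board at x 50, y 34 mm from the board's origin.
- board_dark: Neighbouring gold board of the same size, full of dark brown truffles heaped to 50 mm above the shelf, 0.42 kg, loose; origin at the centre of its underside. The three boards' centres stand 190 mm apart along the shelf. To be left alone.
- board_white: Neighbouring gold board of the same size, full of cream-white truffles heaped to 50 mm above the shelf, 0.42 kg, loose; origin at the centre of its underside. The three boards' centres stand 190 mm apart along the shelf. To be left alone.
- ticket_left: Loose pink ticket (30 mm wide, top 54 mm above the shelf) on a pale acrylic foot 30 x 30 x 8 mm, near the shelf's customer-side edge in the left-hand gap between two boards (as seen from the robot); origin at the centre of its underside. To be left alone.
- ticket_right: Loose pink ticket (30 mm wide, top 54 mm above the shelf) on a pale acrylic foot 30 x 30 x 8 mm, near the shelf's customer-side edge in the right-hand gap between two boards (as seen from the robot); origin at the centre of its underside. To be left alone.
- tongs: Loose steel serving tongs, 215 mm long, 12 mm high, lying on the counter left of the shelf; origin at the middle of their length, on the underside. To be left alone.
- jar: Loose amber jar with brass lid, 72 mm across and 110 mm high, on the counter right of the shelf; origin at the centre of its underside. To be left alone.

How it is judged:
By the outcome, as a careful person would: the job done as asked, in the order asked, and still so for the second after the job is handed in, with the robot touching nothing.
It also fails if it takes over 38 s, if anything falls off the work surface, if the arm or the gripper's body presses on something with over 40 N, if the wrist force passes 120 N, or if a joint passes its speed limit or range.

## Robot

A 7-joint arm with a two-finger parallel gripper is mounted at the origin on the work surface. World frame = base frame: x ahead of the robot, y to its left, z up, the work surface at z = 0. Lengths are in mm, angles in degrees, forces in N, time in s.
With the tool pointing down it reaches from about 350 to 900 mm from the base axis. Payload 8.1 kg.
Tool frame: the origin (TCP) lies at the centre of the arm's flange, where the gripper is bolted on; the fingertips stand 178 mm ahead of it and the grasp point (between the pads) lies 159 mm ahead of it; z points along the fingers, y is the direction in which the jaws open and shut (so a half turn about z gives the same grasp; the last joint's range is limited). The gripper opens to 92 mm and grips with 3 to 60 N. Pads are 19 mm wide; open, the fingers measure 130 mm over their backs; the gripper's body (75 mm by 190 mm) begins 47 mm behind the grasp point.
Start: joints at [63.22, 24.895, 1.432, 90.138, -0.665, 64.973, -4.303], TCP at [222.953, -583.888, 404.742] pointing down, gripper open.
Joint ranges: [-149.89, 149.89], [-25.12, 119.58], [-72.63, 75.52], [4.76, 147.25], [-75.54, 255.54], [6.69, 114.76], [-157.13, 157.13]. Speed limits (degrees/s): [127.2, 127.2, 172.46, 172.46, 180, 180, 180].

## Interface

Orientations are given as a 3x3 rotation matrix whose columns are the frame's x, y, z axes.
In Python, from rig import readout, viewer, arm gives the robot as it stands. The module is installed in compiled form; this text tells all that it offers.
- The arm moves only by the shell command python3 -m handwheel 'ROWS' [FORCE]. ROWS is JSON, a list of rows, each an object with "angular": the turn, a rotation vector about the tool's x, y, z in degrees, a list of three; "xyz": the shift along the tool's x, y, z in mm, a list of three; "hand": the opening, from 0 (shut) to 1 (fully open). A call has 1 to 10 rows; each row is the pose to reach, as a shift and turn from the pose measured when the call began, along the tool's axes at that moment; what a row does not reach only later rows make up. A row lasts 1/8 s, in which the tool goes at most 62.5 mm and 10.7 degrees, less where a joint would pass 70% of its speed; a pose out of reach is approached as far as the arm can. A call with a gripper value outside its range is refused whole. The fingers move at their own pace and stop on an object; FORCE is the grip in N (left out, the last holds). Time passes only in rows, so rows that repeat a pose let the fingers close. It gives the time, the measured TCP pose, the force and the opening at its end, in the units of the state.
- readout.sense(): the state, without advancing time (a new reading comes with each control period).
- viewer.get_image(name): name is "side" or "top"; returns a dict with "color" (384x512x3 uint8, red, green, blue), "intrinsics" (3x3 intrinsics, pixels), "cam_to_world" (4x4, takes a point from camera to world coordinates). Camera axes: x right, y down, z forward; pixel columns grow to the right and rows downward; lengths in mm; the calibration is good to about 2 mm. A picture is of the moment at which its call begins. There is no depth.
- arm.finish_job(): hands the job in, once; it reports no verdict.
The state is a dict: "clock": time; "joints": joint angles; "dq": joint speeds; "effort": joint torques, N m; "ee_pos": TCP position; "tcp_rot": TCP orientation; "ft_force": force on the tool from outside, world axes, zero at the start; "torque": the same for the moment, N m; "grip_width": finger opening in mm.
Only numpy, scipy, OpenCV 4.12 (cv2) and the standard library are available. Lean on these libraries where they do the work, as an engineer would, in place of code of your own. Each camera call takes 0.05 s, during which the arm holds its last target.

## Working session

There is one attempt and no reset: what is moved stays moved. The work goes in short steps, Python scripts to look and compute and a shell command to move; the robot and the scene stay as the last step left them, time stands still between calls to the robot, and variables do not carry over. Pictures are saved under pics/ and viewed, and the job is handed in when it is done.

```bash
mkdir -p pics
python3 - <<'E'
from rig import readout, viewer
import cv2,numpy as np
s=readout.sense()
for k,v in s.items(): print(k,np.round(v,3).tolist())
for n in("side","top"):
    d=viewer.get_image(n); cv2.imwrite(f"pics/{n}0.png",d["color"][:,:,::-1])
    np.savez(f"pics/{n}0.npz",**{k:np.array(v) for k,v in d.items() if k in("color","intrinsics","cam_to_world")})
    print(n,np.round(d["intrinsics"],1).tolist(),np.round(d["cam_to_world"],3).tolist())
E
```

```text
clock 0.0
joints [63.219, 24.937, 1.431, 90.189, -0.666, 64.971, -4.302]
dq [-0.076, 0.042, -0.028, 0.005, -0.067, 0.001, 0.028]
effort [0.002, -66.785, 0.986, -31.445, -0.061, 0.043, 0.0]
ee_pos [222.88, -583.668, 403.942]
tcp_rot [[0.934, 0.357, -0.001], [0.357, -0.934, 0.001], [-0.0, -0.002, -1.0]]
ft_force [-0.07, 1.201, 0.194]
torque [0.052, -0.023, -0.03]
grip_width 91.667
side [[382.9, 0.0, 255.9], [0.0, 382.9, 193.0], [0.0, 0.0, 1.0]] [[0.899, -0.325, 0.292, 229.65], [-0.437, -0.682, 0.587, -671.531], [0.008, -0.655, -0.755, 986.474], [0.0, 0.0, 0.0, 1.0]]
top [[398.6, 0.0, 258.4], [0.0, 398.6, 187.4], [0.0, 0.0, 1.0]] [[0.015, -0.987, 0.161, 313.319], [-1.0, -0.019, -0.022, 22.924], [0.025, -0.16, -0.987, 1633.918], [0.0, 0.0, 0.0, 1.0]]
```

View pics/top0.png

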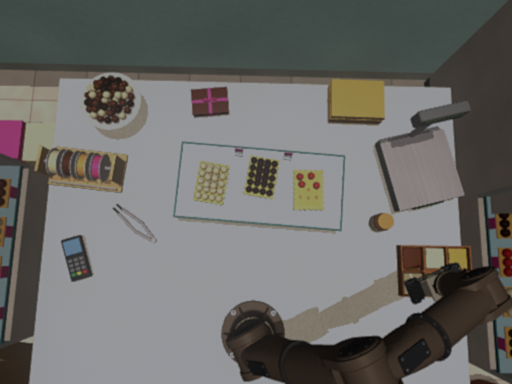

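View pics/side0.png

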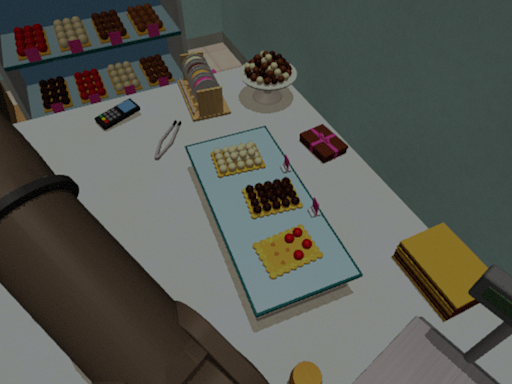

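Top view: the red board is the right-hand one at about (308,190), and the right-hand ticket is at (288,155). Side view: the red board is at about (288,250), and the customer-side edge runs from (265,128) to (358,278).

```bash
cat > h.py <<'E'
import numpy as np,cv2
from rig import readout, viewer
def ray(d,uv,z):
    K=np.array(d["intrinsics"]);T=np.array(d["cam_to_world"])
    uv=np.atleast_2d(uv).astype(float)
    r=np.c_[(uv[:,0]-K[0,2])/K[0,0],(uv[:,1]-K[1,2])/K[1,1],np.ones(len(uv))]@T[:3,:3].T
    return T[:3,3]+r*((np.asarray(z)-T[2,3])/r[:,2])[:,None]
def proj(d,P):
    K=np.array(d["intrinsics"]);T=np.array(d["cam_to_world"])
    c=(np.atleast_2d(P)-T[:3,3])@T[:3,:3]
    q=c@K.T
    return q[:,:2]/q[:,2:]
E
python3 - <<'E'
import numpy as np,cv2
a=np.load("pics/side0.npz")["color"];b=np.load("pics/top0.npz")["color"]
cv2.imwrite("pics/s1.png",cv2.resize(a[120:310,180:370],None,fx=3.1,fy=3.1,interpolation=cv2.INTER_CUBIC)[:,:,::-1])
cv2.imwrite("pics/t1.png",cv2.resize(b[135:235,165:355],None,fx=4.2,fy=4.2,interpolation=cv2.INTER_CUBIC)[:,:,::-1])
h=cv2.cvtColor(b,cv2.COLOR_RGB2HSV)
for p in [(300,200),(308,190),(312,185),(330,190),(301,185),(344,190),(400,250)]: print(p,b[p[1],p[0]],h[p[1],p[0]])
h=cv2.cvtColor(a,cv2.COLOR_RGB2HSV)
for p in [(275,260),(298,255),(240,270),(289,238),(300,300)]: print(p,a[p[1],p[0]],h[p[1],p[0]])
E
```

```text
(300, 200) [149 147  86] [ 29 108 149]
(308, 190) [145 115  76] [ 17 121 145]
(312, 185) [136 131  78] [ 27 109 136]
(330, 190) [149 151 155] [110  10 155]
(301, 185) [132  49  52] [179 160 132]
(344, 190) [144 146 145] [ 75   3 146]
(400, 250) [70 46 32] [ 11 138  70]
(275, 260) [130 111  37] [ 24 182 130]
(298, 255) [115  10  14] [179 233 115]
(240, 270) [121 139 144] [ 97  41 144]
(289, 238) [121  17  21] [179 219 121]
(300, 300) [63 59 53] [18 40 63]
```

View pics/s1.png

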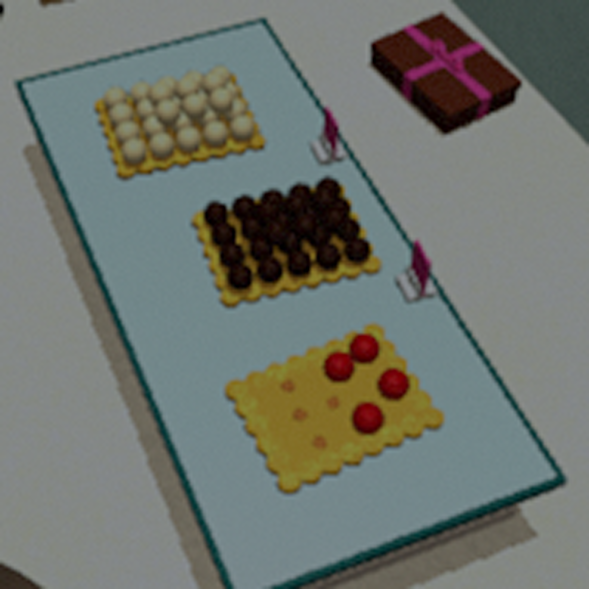

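View pics/t1.png

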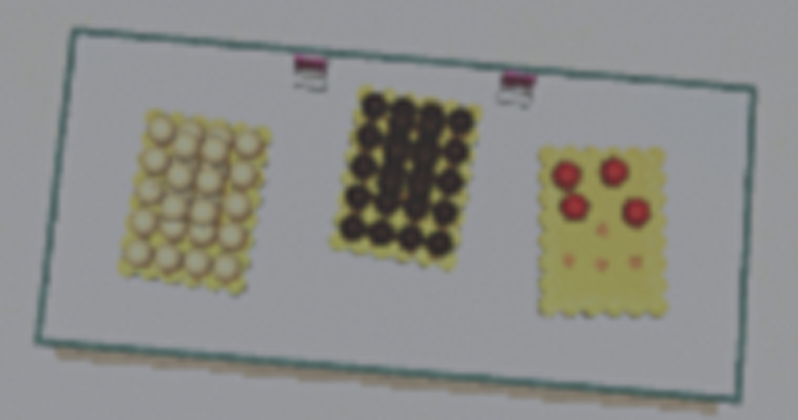

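```bash
cat >> h.py <<'E'
def load(n): return dict(np.load(f"pics/{n}.npz"))
def board(d,shelfregion=None):
    """gold+red blob of red board: largest gold component containing red"""
    h=cv2.cvtColor(d["color"],cv2.COLOR_RGB2HSV)
    gold=((h[...,0]>=12)&(h[...,0]<=38)&(h[...,1]>70)&(h[...,2]>60))
    red=(((h[...,0]>=170)|(h[...,0]<=8))&(h[...,1]>110)&(h[...,2]>50))
    return gold,red
def comp(mask,uv0):
    n,l,st,c=cv2.connectedComponentsWithStats(mask.astype(np.uint8))
    ls=l[int(uv0[1]),int(uv0[0])]
    return l==ls,st[ls]
E
python3 - <<'E'
from h import *
for n,seed in(("side0",(275,260)),("top0",(300,200))):
    d=load(n);g,r=board(d);m,st=comp(g|r,seed)
    m=cv2.morphologyEx(m.astype(np.uint8),cv2.MORPH_CLOSE,np.ones((3,3)))
    c=max(cv2.findContours(m,cv2.RETR_EXTERNAL,cv2.CHAIN_APPROX_NONE)[0],key=len)[:,0]
    P=ray(d,c,106)[:,:2].astype(np.float32)
    R=cv2.minAreaRect(P);print(n,st,"rect",np.round(R[0],1),np.round(R[1],1),R[2])
    # teal
    h=cv2.cvtColor(d["color"],cv2.COLOR_RGB2HSV)
    t=(h[...,0]>=78)&(h[...,0]<=98)&(h[...,1]>75)
    k,l,S,_=cv2.connectedComponentsWithStats(t.astype(np.uint8))
    print([s.tolist() for s in S if s[4]>60])
    o=d["color"].copy();o[t]=[255,0,255]
    cv2.drawContours(o,[c.reshape(-1,1,2)],-1,(0,255,0),1)
    cv2.imwrite(f"pics/m_{n}.png",o[:,:,::-1])
    # chocolate reds
    k,l,S,C=cv2.connectedComponentsWithStats((r&(m>0)).astype(np.uint8))
    for s,cc in zip(S[1:],C[1:]):
        if s[4]>8: print(s[4],np.round(cc,1),np.round(ray(d,cc,116)[0],1))
E
```

```text
side0 [ 253  224   70   55 2132] rect [ 557.2 -206.5] [159.1 119.9] 0.3036212921142578
[[0, 0, 512, 384, 194886], [4, 31, 177, 40, 667], [185, 146, 177, 171, 792]]
137 [293.1 234.9] [ 591.7 -176.5  116. ]
69 [306.5 243.4] [ 610.7 -216.6  116. ]
73 [298.1 254.4] [ 572.8 -236.8  116. ]
top0 [ 294  170   30   40 1105] rect [ 557.9 -204.8] [153.9 112.6] 0.9581761956214905
[[0, 0, 512, 384, 196236], [484, 197, 7, 69, 117], [494, 320, 6, 53, 98]]
28 [310.8 175.5] [ 611. -214.  116.]
28 [299.5 176.2] [ 607.3 -169.9  116. ]
26 [301.4 183.8] [ 577.3 -177.2  116. ]
26 [316.  185.1] [ 573.4 -234.   116. ]
```

View pics/m_top0.png

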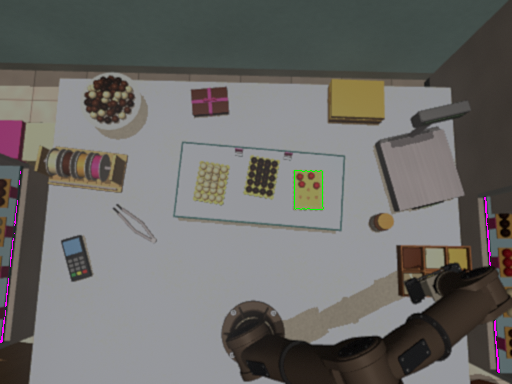

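View pics/m_side0.png

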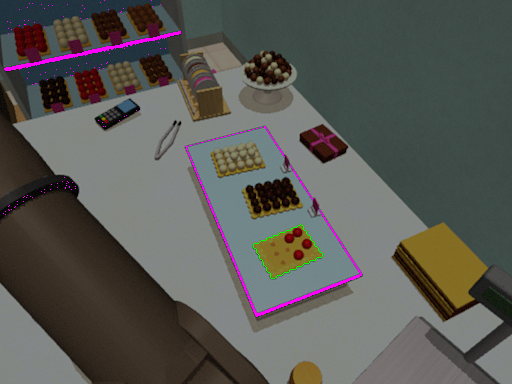

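```bash
cat >> h.py <<'E'
def edgefit(d,A,B,half=18,skip=0.06,out=None,sel='outer'):
    """A,B world end guess of shelf edge (z=100); finds outer boundary of the dark band. out=outward dir"""
    g=d["color"].astype(np.float32)
    sat=cv2.cvtColor(d["color"],cv2.COLOR_RGB2HSV)
    val=g[...,0]  # red channel: teal is dark in red
    pts=[]
    s=np.arange(-half,half+.01,0.5)
    for f in np.linspace(skip,1-skip,120):
        C=A+(B-A)*f
        uv=proj(d,C+np.outer(s,out)).astype(np.float32)
        p=cv2.remap(val,uv[:,0].reshape(1,-1),uv[:,1].reshape(1,-1),cv2.INTER_CUBIC)[0]
        i=int(np.argmin(p)); base=np.median(p[-8:])
        if base-p[i]<12: continue
        hlf=(p[i]+base)/2
        j=i
        while j<len(p)-1 and p[j]<hlf: j+=1
        if j in(0,len(p)-1): continue
        t=s[j-1]+0.5*(hlf-p[j-1])/(p[j]-p[j-1])
        # inner crossing
        k=i;b2=np.median(p[:8]);h2=(p[i]+b2)/2
        while k>0 and p[k]<h2:k-=1
        pts.append((*(C+t*out),t,t-s[k]))
    return np.array(pts)
def robust_line(P):
    P=P[:,:2].astype(np.float32)
    vx,vy,x0,y0=cv2.fitLine(P.reshape(-1,1,2),cv2.DIST_HUBER,0,.5,.001)[:,0]
    r=(P-[x0,y0])@np.array([-vy,vx])
    return np.array([vx,vy]),np.array([x0,y0]),r
E
python3 - <<'E'
from h import *
g={"top0":[(181,142),(345,153),(341,230),(175,216)],"side0":[(266,127),(359,276),(256,314),(187,146)]}
for n in g:
    d=load(n);Q=ray(d,g[n],100);print(n,np.round(Q[:,:2],0).tolist(),[round(float(np.linalg.norm(Q[i]-Q[(i+1)%4]))) for i in range(4)])
    cen=Q.mean(0)
    for i in range(4):
        A,B=Q[i],Q[(i+1)%4];u=(B-A)/np.linalg.norm(B-A);o=np.cross(u,[0,0,1]);o*=np.sign(o@((A+B)/2-cen))
        P=edgefit(d,A,B,out=o)
        if len(P)<8: print(i,len(P));continue
        v,p0,r=robust_line(P)
        if v[1]<0:v=-v
        print(i,len(P),"dir",np.round(v,4),"p0",np.round(p0,1),"rms",round(float(np.median(abs(r))),2),"bandw",round(float(np.median(P[:,4])),1),"yaw(normal)",round(float(np.degrees(np.arctan2(-v[0],v[1]))),2))
E
```

```text
top0 [[739.0, 298.0], [708.0, -354.0], [403.0, -332.0], [446.0, 307.0]] [652, 306, 641, 293]
0 120 dir [0.0662 0.9978] p0 [722.1 -30.3] rms 0.4 bandw 8.4 yaw(normal) -3.8
1 120 dir [-0.9978  0.0662] p0 [ 542.8 -342.6] rms 0.3 bandw 8.1 yaw(normal) 86.2
2 120 dir [0.0662 0.9978] p0 [419.1 -12.1] rms 0.36 bandw 9.3 yaw(normal) -3.79
3 120 dir [-0.9978  0.0659] p0 [592.3 307. ] rms 0.3 bandw 8.1 yaw(normal) 86.22
side0 [[743.0, 285.0], [689.0, -353.0], [404.0, -330.0], [453.0, 311.0]] [641, 286, 642, 291]
0 120 dir [0.0687 0.9976] p0 [719.8 -60.2] rms 0.28 bandw 5.9 yaw(normal) -3.94
1 120 dir [-0.9977  0.0681] p0 [ 531.9 -345.3] rms 0.24 bandw 8.9 yaw(normal) 86.1
2 120 dir [0.0676 0.9977] p0 [422.2  -2.4] rms 0.23 bandw 6.2 yaw(normal) -3.88
3 120 dir [-0.9977  0.0672] p0 [598.6 306.6] rms 0.48 bandw 8.9 yaw(normal) 86.15
```

```bash
python3 - <<'E'
from h import *
n=np.array([.9977,-.0672]);e=np.array([.0672,.9977])
for nm,uvs in(("top0",[(284.5,152),(292,152),(284,160),(291.5,160)]),("side0",[(308.5,214),(319,212),(315,216.5)])):
    P=ray(load(nm),uvs,100 if nm=="side0" else 108)[:,:2]
    print(nm,np.round(np.c_[P@n,P@e],1).tolist())
for nm,uv in(("top0",(288,155)),):
    print(np.round(ray(load(nm),uv,[154]),0))
E
python3 -m handwheel '[{"angular":[0,0,8],"xyz":[50,-40,0],"hand":0.65},{"angular":[0,0,16],"xyz":[100,-79,0],"hand":0.65},{"angular":[0,0,24.8],"xyz":[150,-119,0],"hand":0.65},{"angular":[0,0,24.8],"xyz":[198,-157,0],"hand":0.65},{"angular":[0,0,24.8],"xyz":[248,-196,0],"hand":0.65},{"angular":[0,0,24.8],"xyz":[298,-236,20],"hand":0.65},{"angular":[0,0,24.8],"xyz":[335,-265,50],"hand":0.65},{"angular":[0,0,24.8],"xyz":[347.6,-275,80],"hand":0.65},{"angular":[0,0,24.8],"xyz":[347.6,-275,90],"hand":0.65},{"angular":[0,0,24.8],"xyz":[347.6,-275,90],"hand":0.65}]'
```

```text
top0 [[710.7, -64.2], [713.4, -93.7], [678.3, -64.5], [680.9, -93.9]]
side0 [[682.5, -76.7], [714.7, -81.5], [695.9, -92.0]]
[[ 682. -121.  154.]]
clock: 1.35
ee_pos: [448.8, -203.8, 314.1]
tcp_rot: [[0.998, -0.069, -0.002], [-0.069, -0.998, 0.001], [-0.002, -0.001, -1.0]]
ft_force: [-0.4, 0.6, 0.5]
grip_width: 59.8
```

```bash
python3 -m handwheel '[{"angular":[0,0,0],"xyz":[0,0,18],"hand":0.65},{"angular":[0,0,0],"xyz":[0,0,29],"hand":0.65},{"angular":[0,0,0],"xyz":[0,0,33],"hand":0.65},{"angular":[0,0,0],"xyz":[0,0,33.5],"hand":0.65},{"angular":[0,0,0],"xyz":[0,0,33.5],"hand":0.65}]'
cat > snap.py <<'E'
import sys;from h import *
k=sys.argv[1]
for n in("side","top"):
    d=viewer.get_image(n);np.savez(f"pics/{n}{k}.npz",color=d["color"],intrinsics=d["intrinsics"],cam_to_world=d["cam_to_world"])
    c=d["color"]; c=c[130:320,180:370] if n=="side" else c[125:245,165:355]
    cv2.imwrite(f"pics/{n}{k}.png",cv2.resize(c,None,fx=3.1,fy=3.1,interpolation=cv2.INTER_CUBIC)[:,:,::-1])
E
python3 snap.py 1
```

```text
clock: 1.98
ee_pos: [448.9, -203.9, 281.1]
tcp_rot: [[0.998, -0.07, -0.002], [-0.07, -0.998, 0.001], [-0.002, -0.001, -1.0]]
ft_force: [-0.7, -0.1, 0.4]
grip_width: 59.8
```

View pics/side1.png

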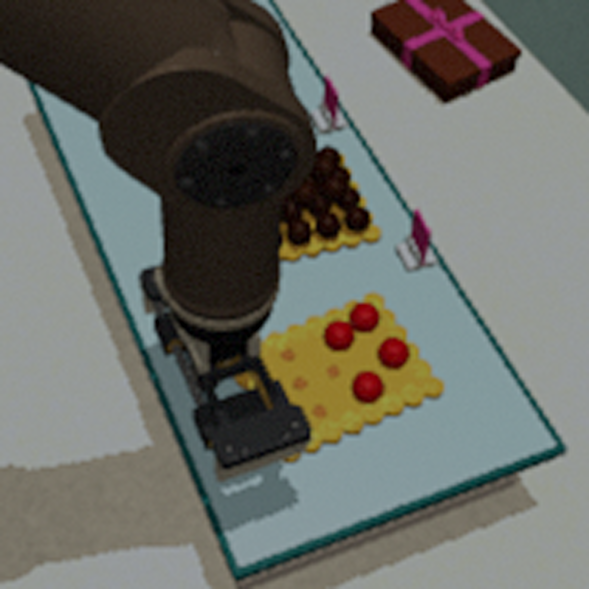

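View pics/top1.png

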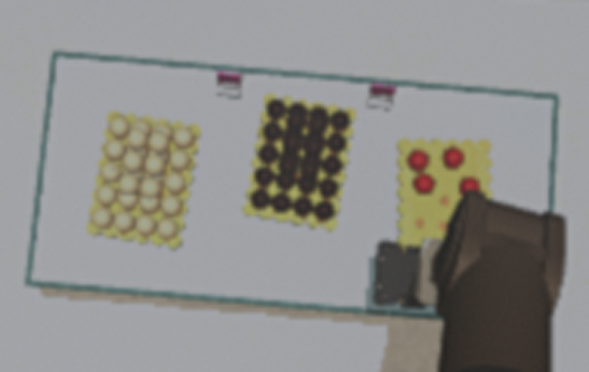

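Tips are behind the bare back end of the board (top crop: finger at (400,272)), with the chocolates and tickets clear. I start the slow push.

```bash
python3 -m handwheel '[{"angular":[0,0,0],"xyz":[5,0,0.5],"hand":0.65},{"angular":[0,0,0],"xyz":[9,0,0.5],"hand":0.65},{"angular":[0,0,0],"xyz":[11,0,0.5],"hand":0.65},{"angular":[0,0,0],"xyz":[13,0,0.5],"hand":0.65},{"angular":[0,0,0],"xyz":[15,0,0.5],"hand":0.65},{"angular":[0,0,0],"xyz":[17,0,0.5],"hand":0.65},{"angular":[0,0,0],"xyz":[19,0,0.5],"hand":0.65},{"angular":[0,0,0],"xyz":[21,0,0.5],"hand":0.65},{"angular":[0,0,0],"xyz":[23,0,0.5],"hand":0.65},{"angular":[0,0,0],"xyz":[25,0,0.5],"hand":0.65}]'
python3 -m handwheel '[{"angular":[0,0,0],"xyz":[2,0,0],"hand":0.65},{"angular":[0,0,0],"xyz":[4,0,0],"hand":0.65},{"angular":[0,0,0],"xyz":[6,0,0],"hand":0.65},{"angular":[0,0,0],"xyz":[8,0,0],"hand":0.65},{"angular":[0,0,0],"xyz":[10,0,0],"hand":0.65},{"angular":[0,0,0],"xyz":[12,0,0],"hand":0.65},{"angular":[0,0,0],"xyz":[14,0,0],"hand":0.65},{"angular":[0,0,0],"xyz":[16,0,0],"hand":0.65},{"angular":[0,0,0],"xyz":[18,0,0],"hand":0.65},{"angular":[0,0,0],"xyz":[20,0,0],"hand":0.65}]'
python3 snap.py 2
```

```text
clock: 3.32
ee_pos: [474.0, -205.5, 280.5]
tcp_rot: [[0.998, -0.069, -0.002], [-0.069, -0.998, 0.001], [-0.002, -0.001, -1.0]]
ft_force: [-0.3, -0.1, -0.7]
grip_width: 60.1
clock: 4.58
ee_pos: [494.0, -207.0, 280.4]
tcp_rot: [[0.998, -0.069, -0.002], [-0.069, -0.998, 0.001], [-0.002, -0.001, -1.0]]
ft_force: [-1.3, -0.6, 0.5]
grip_width: 59.6
```

View pics/side2.png

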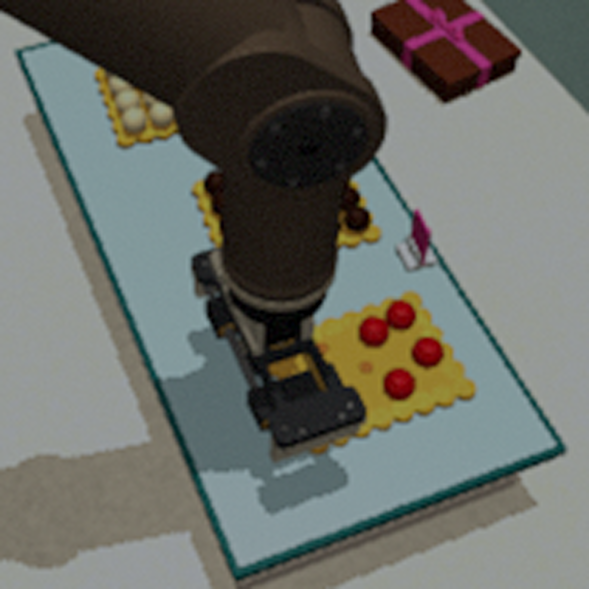

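View pics/top2.png

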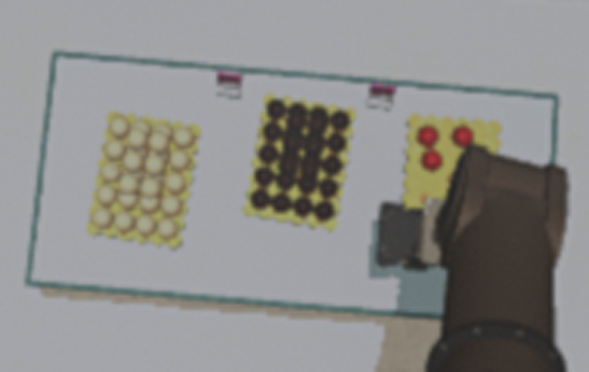

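The board is turning square to the edge; in the top crop its front end is at about (455,120), clear of the ticket foot at (380,103), and the chocolates have not shifted. I keep pushing.

```bash
for i in 1; do python3 -m handwheel '[{"angular":[0,0,0],"xyz":[2,0,0],"hand":0.65},{"angular":[0,0,0],"xyz":[4.5,0,0],"hand":0.65},{"angular":[0,0,0],"xyz":[7,0,0],"hand":0.65},{"angular":[0,0,0],"xyz":[9.5,0,0],"hand":0.65},{"angular":[0,0,0],"xyz":[12,0,0],"hand":0.65},{"angular":[0,0,0],"xyz":[14.5,0,0],"hand":0.65},{"angular":[0,0,0],"xyz":[17,0,0],"hand":0.65},{"angular":[0,0,0],"xyz":[19.5,0,0],"hand":0.65},{"angular":[0,0,0],"xyz":[22,0,0],"hand":0.65},{"angular":[0,0,0],"xyz":[24,0,0],"hand":0.65}]'; done
python3 -m handwheel '[{"angular":[0,0,0],"xyz":[2,0,0],"hand":0.65},{"angular":[0,0,0],"xyz":[4.5,0,0],"hand":0.65},{"angular":[0,0,0],"xyz":[7,0,0],"hand":0.65},{"angular":[0,0,0],"xyz":[9.5,0,0],"hand":0.65},{"angular":[0,0,0],"xyz":[12,0,0],"hand":0.65},{"angular":[0,0,0],"xyz":[14.5,0,0],"hand":0.65},{"angular":[0,0,0],"xyz":[17,0,0],"hand":0.65},{"angular":[0,0,0],"xyz":[19.5,0,0],"hand":0.65},{"angular":[0,0,0],"xyz":[22,0,0],"hand":0.65},{"angular":[0,0,0],"xyz":[24,0,0],"hand":0.65}]'
python3 -m handwheel '[{"angular":[0,0,0],"xyz":[2,0,0],"hand":0.65},{"angular":[0,0,0],"xyz":[4,0,0],"hand":0.65},{"angular":[0,0,0],"xyz":[6.5,0,0],"hand":0.65},{"angular":[0,0,0],"xyz":[9,0,0],"hand":0.65},{"angular":[0,0,0],"xyz":[11.5,0,0],"hand":0.65},{"angular":[0,0,0],"xyz":[14,0,0],"hand":0.65},{"angular":[0,0,0],"xyz":[16.5,0,0],"hand":0.65},{"angular":[0,0,0],"xyz":[19,0,0],"hand":0.65},{"angular":[0,0,0],"xyz":[21,0,0],"hand":0.65},{"angular":[0,0,0],"xyz":[22,0,0],"hand":0.65}]'
python3 snap.py 3
```

```text
clock: 5.92
ee_pos: [518.4, -208.6, 280.5]
tcp_rot: [[0.998, -0.069, -0.001], [-0.069, -0.998, 0.001], [-0.001, -0.001, -1.0]]
ft_force: [-1.0, -0.7, 1.2]
grip_width: 59.9
clock: 7.18
ee_pos: [542.4, -210.3, 280.4]
tcp_rot: [[0.998, -0.069, -0.001], [-0.069, -0.998, 0.001], [-0.001, -0.001, -1.0]]
ft_force: [-2.3, 0.3, 1.4]
grip_width: 59.2
clock: 8.43
ee_pos: [564.5, -211.8, 280.4]
tcp_rot: [[0.998, -0.069, -0.001], [-0.069, -0.998, 0.001], [-0.001, -0.001, -1.0]]
ft_force: [-1.6, 0.6, 1.2]
grip_width: 59.8
```

View pics/side3.png

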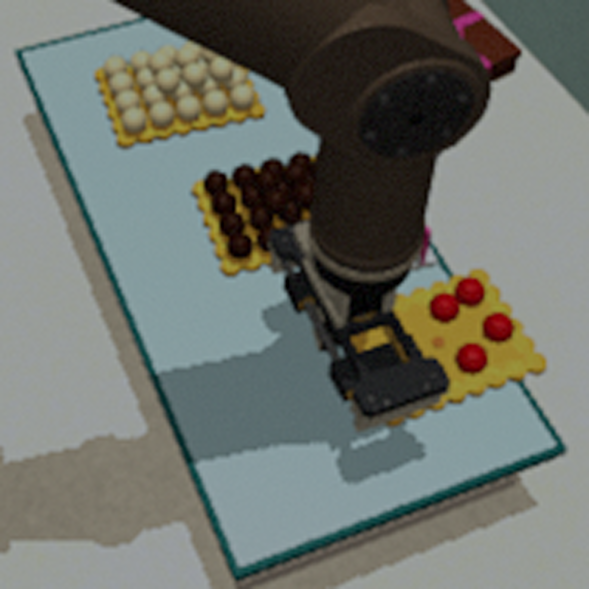

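View pics/top3.png

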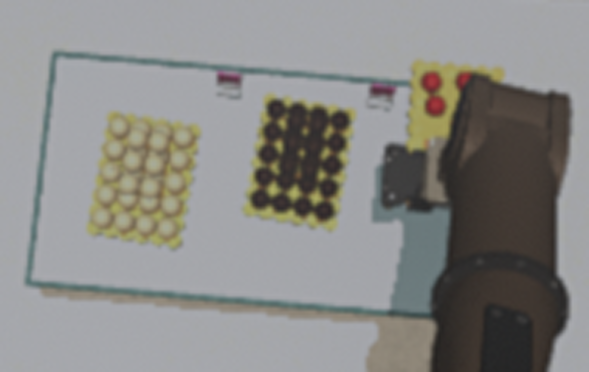

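```bash
cat > meas.py <<'E'
import sys;from h import *
k=sys.argv[1]
yaw=np.radians(-3.87);n=np.array([np.cos(yaw),np.sin(yaw)]);e=np.array([-n[1],n[0]])
for nm in("side","top"):
    d=load(nm+k);g,r=board(d);m=g|r
    seed=None
    # seed: red pixel cluster within shelf neighbourhood
    yy,xx=np.where(m)
    P=ray(d,np.c_[xx,yy],106)[:,:2]
    ok=(abs(P@e+172)<72)&(P@n>480)&(P@n<790)
    mm=np.zeros(m.shape,np.uint8);mm[yy[ok],xx[ok]]=1
    mm=cv2.morphologyEx(mm,cv2.MORPH_CLOSE,np.ones((3,3)))
    c=max(cv2.findContours(mm,cv2.RETR_EXTERNAL,cv2.CHAIN_APPROX_NONE)[0],key=cv2.contourArea)[:,0]
    Q=ray(d,c,106)[:,:2];a,b=Q@n,Q@e
    print(nm,"front n max",a.max().round(1),"e range",b.min().round(1),b.max().round(1),"back min",a.min().round(1))
    # front scallop tips: hull edge with normal along n
    H=cv2.convexHull(np.c_[a,b].astype(np.float32))[:,0]
    for i in range(len(H)):
        p,q=H[i],H[(i+1)%len(H)];L=np.linalg.norm(q-p)
        if L>40: print("  hull",np.round(p,1),np.round(q,1),"ang",round(float(np.degrees(np.arctan2(q[0]-p[0],q[1]-p[1]))),1))
    # front line: per-5mm e-bin maxima
    bins=np.arange(b.min()+8,b.max()-8,4)
    t=np.array([(x+2,a[(b>=x)&(b<x+4)].max()) for x in bins if ((b>=x)&(b<x+4)).any()])
    t=t[t[:,1]>a.max()-12];s=np.polyfit(t[:,0],t[:,1],1);print("  front bins slope deg",np.degrees(-s[0]).round(2),"mean",t[:,1].mean().round(1),len(t))
    S=cv2.connectedComponentsWithStats((r&(mm>0)).astype(np.uint8));
    for s_,cc in zip(S[2][1:],S[3][1:]):
        if s_[4]>8: W=ray(d,cc,116)[0][:2];print("  choc",s_[4],np.round([W@n,W@e],1))
E
for k in 0 2 3; do echo == $k; python3 meas.py $k; done
```

```text
== 0
side front n max 652.8 e range -232.4 -103.7 back min 487.8
  hull [ 640.8 -103.7] [ 576.3 -107.8] ang -93.7
  hull [ 503.  -232.4] [ 543.5 -230.1] ang 86.7
  hull [ 564.2 -228.9] [ 625.2 -224.3] ang 85.7
  hull [ 652.8 -212.1] [ 645.6 -113.1] ang -4.2
  front bins slope deg 3.63 mean 646.7 29
  choc 137 [ 602.3 -136.2]
  choc 69 [ 623.9 -174.9]
  choc 73 [ 587.5 -197.6]
top front n max 651.6 e range -228.8 -106.5 back min 489.3
  hull [ 598.5 -109.5] [ 531.7 -114.1] ang -93.9
  hull [ 489.3 -120.8] [ 494.6 -182.6] ang 175.1
  hull [ 506.3 -228.5] [ 647.9 -216.6] ang 85.2
  hull [ 649.5 -188.9] [ 642.6 -110.4] ang -5.0
  front bins slope deg 3.43 mean 645.4 27
  choc 28 [ 624.  -172.2]
  choc 28 [ 617.4 -128.5]
  choc 26 [ 588.  -137.8]
  choc 26 [ 587.9 -194.8]
== 2
side front n max 678.0 e range -235.0 -115.2 back min 520.7
  hull [ 631.9 -115.2] [ 587.9 -116.1] ang -91.2
  hull [ 569.4 -123.2] [ 520.7 -230.3] ang -155.6
  hull [ 547.1 -234.7] [ 587.3 -235. ] ang 90.5
  hull [ 587.3 -235. ] [ 667.6 -234.7] ang 89.8
  hull [ 678.  -205.2] [ 677.2 -125.7] ang -0.6
  front bins s
[... 553 characters left out ...]
.2] ang -89.9
  hull [ 648.7 -125.6] [ 592.4 -230.7] ang -151.8
  hull [ 617.  -234.1] [ 676.6 -235. ] ang 90.8
  hull [ 676.6 -235. ] [ 735.3 -234.9] ang 89.9
  hull [ 749. -202.] [ 748.7 -142.8] ang -0.4
  front bins slope deg 0.49 mean 746.7 26
  choc 128 [ 703.2 -145. ]
  choc 67 [ 722.4 -185.1]
  choc 70 [ 684.7 -205.2]
top front n max 747.0 e range -227.6 -114.5 back min 631.0
  hull [ 740.4 -115.7] [ 699.5 -114.5] ang -88.3
  hull [ 699.5 -114.5] [ 639.  -114.6] ang -90.1
  hull [ 651.4 -165.1] [ 734.1 -227.6] ang 127.1
  hull [ 746.3 -226.9] [ 747.  -143.2] ang 0.5
  front bins slope deg -0.72 mean 744.9 25
  choc 28 [ 718.5 -137.6]
  choc 14 [ 725.4 -179.3]
  choc 26 [ 689.7 -145.4]
```

```bash
python3 -m handwheel '[{"angular":[0,0,0],"xyz":[1,0,0],"hand":0.65},{"angular":[0,0,0],"xyz":[2.5,0,0],"hand":0.65},{"angular":[0,0,0],"xyz":[4,0,0],"hand":0.65},{"angular":[0,0,0],"xyz":[6,0,0],"hand":0.65},{"angular":[0,0,0],"xyz":[8,0,0],"hand":0.65},{"angular":[0,0,0],"xyz":[9.5,0,0],"hand":0.65},{"angular":[0,0,0],"xyz":[10.5,0,0],"hand":0.65},{"angular":[0,0,0],"xyz":[11,0,0],"hand":0.65},{"angular":[0,0,0],"xyz":[11,0,0],"hand":0.65}]'
python3 snap.py 4; python3 meas.py 4 | grep -v choc
cat > prof.py <<'E'
import sys;from h import *
k=sys.argv[1]
yaw=np.radians(-3.87);n=np.array([np.cos(yaw),np.sin(yaw),0]);e=np.array([-n[1],n[0],0])
for nm in("side","top"):
    d=load(nm+k);c=d["color"].astype(np.float32)
    gold=c[...,0]-c[...,2]   # R-B: high on gold
    res=[]
    s=np.arange(715,790,.5)
    for ee in np.arange(-228,-122,1.):
        P=np.outer(s,n)+ee*e+[0,0,106]
        uv=proj(d,P).astype(np.float32)
        p=cv2.remap(gold,uv[:,0].reshape(1,-1),uv[:,1].reshape(1,-1),cv2.INTER_LINEAR)[0]
        hi=np.percentile(p,70 if False else 80);lo=np.median(p[-16:])
        hi=np.median(p[(p>lo+15)]) if (p>lo+15).any() else lo
        j=np.where(p>(hi+lo)/2)[0]
        if len(j) and j[-1]<len(p)-1 and hi-lo>15:
            j=j[-1];h=(hi+lo)/2;res.append((ee,s[j]+.5*(p[j]-h)/(p[j]-p[j+1])))
    r=np.array(res)
    # scallop tips: local maxima, by 14 mm bins
    tips=np.array([r[(r[:,0]>=b)&(r[:,0]<b+14)][np.argmax(r[(r[:,0]>=b)&(r[:,0]<b+14)][:,1])] for b in np.arange(-228,-125,14) if ((r[:,0]>=b)&(r[:,0]<b+14)).any()])
    f=np.polyfit(tips[:,0],tips[:,1],1);print(nm,"tips",np.round(tips,1).tolist(),"\n mean",tips[:,1].mean().round(2),"yaw rel",np.degrees(-f[0]).round(2),"profile p10,50,90",np.percentile(r[:,1],[10,50,90]).round(1))
    # edge on the right free piece and left
    A=722*n-340*e;A[2]=100
    for lo,hi_ in((-335,-245),(-105+60,200)):
        a=722*n+lo*e+[0,0,100];b=722*n+hi_*e+[0,0,100]
        P=edgefit(d,a,b,out=n,skip=.03)
        if len(P)>20: print("  edge",lo,"n med",np.median(P[:,:3]@n).round(2),len(P))
E
python3 prof.py 4
```

```text
clock: 9.65
ee_pos: [575.6, -212.5, 280.4]
tcp_rot: [[0.998, -0.069, -0.001], [-0.069, -0.998, 0.001], [-0.001, -0.001, -1.0]]
ft_force: [-1.0, -0.5, 0.5]
grip_width: 59.5
side front n max 760.3 e range -235.1 -114.3 back min 603.5
  hull [ 715.7 -114.3] [ 669.9 -115.3] ang -91.2
  hull [ 660.8 -126.7] [ 604.8 -229.2] ang -151.4
  hull [ 610.8 -234.8] [ 710.3 -235.1] ang 90.1
  hull [ 710.3 -235.1] [ 751.3 -234.4] ang 89.1
  hull [ 760.  -220.5] [ 760.3 -139.8] ang 0.2
  front bins slope deg -0.28 mean 757.6 27
top front n max 759.3 e range -230.7 -113.8 back min 639.3
  hull [ 752.7 -114.9] [ 650.9 -113.8] ang -89.4
  hull [ 667.8 -168. ] [ 742.2 -227.2] ang 128.5
  front bins slope deg 0.41 mean 756.3 25
side tips [[-227.0, 760.4], [-206.0, 760.7], [-187.0, 760.4], [-184.0, 761.2], [-163.0, 760.9], [-146.0, 760.8], [-143.0, 760.9], [-124.0, 761.1]] 
 mean 760.8 yaw rel -0.3 profile p10,50,90 [756.2 759.4 760.8]
  edge -335 n med 721.76 89
top tips [[-223.0, 762.5], [-202.0, 764.4], [-200.0, 764.1], [-186.0, 761.6], [-166.0, 759.8], [-145.0, 760.5], [-142.0, 760.7], [-123.0, 760.3]] 
 mean 761.75 yaw rel 2.2 profile p10,50,90 [757.7 760.4 763.1]
  edge -335 n med 736.27 105
  edge -45 n med 722.46 120
```

View pics/side4.png

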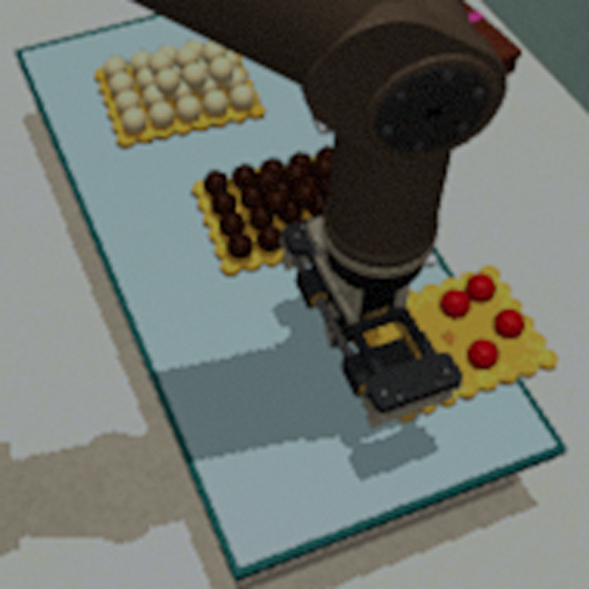

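```bash
python3 -m handwheel '[{"angular":[0,0,0],"xyz":[0.5,0,0],"hand":0.65},{"angular":[0,0,0],"xyz":[1,0,0],"hand":0.65},{"angular":[0,0,0],"xyz":[1,0,0],"hand":0.65}]'
python3 -m handwheel '[{"angular":[0,0,0],"xyz":[-5,0,0],"hand":0.65},{"angular":[0,0,0],"xyz":[-15,0,0],"hand":0.65},{"angular":[0,0,0],"xyz":[-30,0,-5],"hand":0.65},{"angular":[0,0,0],"xyz":[-50,0,-45],"hand":0.65},{"angular":[0,0,0],"xyz":[-75,0,-95],"hand":0.65},{"angular":[0,0,0],"xyz":[-115,20,-125],"hand":0.65},{"angular":[0,0,0],"xyz":[-150,70,-130],"hand":0.65},{"angular":[0,0,0],"xyz":[-175,120,-130],"hand":0.65},{"angular":[0,0,0],"xyz":[-200,170,-130],"hand":0.65},{"angular":[0,0,0],"xyz":[-215,220,-130],"hand":0.65}]'
python3 snap.py 5; python3 meas.py 5;python3 prof.py 5
```

```text
clock: 10.12
ee_pos: [576.6, -212.6, 280.4]
tcp_rot: [[0.998, -0.069, -0.001], [-0.069, -0.998, 0.001], [-0.001, -0.001, -1.0]]
ft_force: [-0.8, 0.6, 0.3]
grip_width: 59.9
clock: 11.38
ee_pos: [344.5, -418.3, 411.1]
tcp_rot: [[0.998, -0.07, -0.0], [-0.07, -0.998, 0.0], [-0.0, -0.0, -1.0]]
ft_force: [0.8, -0.8, 0.5]
grip_width: 59.4
side front n max 761.5 e range -235.1 -114.3 back min 601.8
  hull [ 715.7 -114.3] [ 613.2 -115.1] ang -90.5
  hull [ 602.1 -125.4] [ 601.8 -188.4] ang -179.7
  hull [ 610.8 -234.8] [ 710.3 -235.1] ang 90.1
  hull [ 710.3 -235.1] [ 751.3 -234.4] ang 89.1
  hull [ 760.8 -224.3] [ 761.4 -181.6] ang 0.9
  hull [ 761.4 -181.6] [ 761.5 -120.8] ang 0.0
  front bins slope deg -0.48 mean 759.1 27
  choc 128 [ 716.1 -144.8]
  choc 66 [ 734.8 -185.2]
  choc 69 [ 697.1 -205.2]
top front n max 759.3 e range -230.7 -114.9 back min 603.5
  hull [ 752.7 -114.9] [ 631.  -115.1] ang -90.1
  hull [ 603.5 -120.9] [ 604.1 -219.1] ang 179.7
  hull [ 629.  -229.5] [ 750.7 -230.7] ang 90.6
  hull [ 759.1 -186.3] [ 759.3 -142.4] ang 0.2
  front bins slope deg -0.4 mean 757.4 25
  choc 26 [ 731.  -138.4]
  choc 24 [ 735.2 -182.4]
  choc 26 [ 701.8 -144.6]
  choc 28 [ 697.6 -202.1]
side tips [[-224.0, 762.2], [-204.0, 762.0], [-200.0, 761.2], [-184.0, 761.7], [-165.0, 761.8], [-145.0, 762.4], [-144.0, 762.6], [-123.0, 761.9]] 
 mean 761.99 yaw rel -0.24 profile p10,50,90 [757.4 760.4 761.8]
  edge -335 n med 721.69 89
  edge -45 n med 722.21 120
top tips [[-226.0, 761.8], [-202.0, 761.7], [-200.0, 761.1], [-182.0, 761.3], [-162.0, 760.9], [-145.0, 761.2], [-143.0, 761.4], [-123.0, 761.8]] 
 mean 761.39 yaw rel 0.07 profile p10,50,90 [758.2 760.2 761.4]
  edge -335 n med 722.85 85
  edge -45 n med 722.46 120
```

View pics/side5.png

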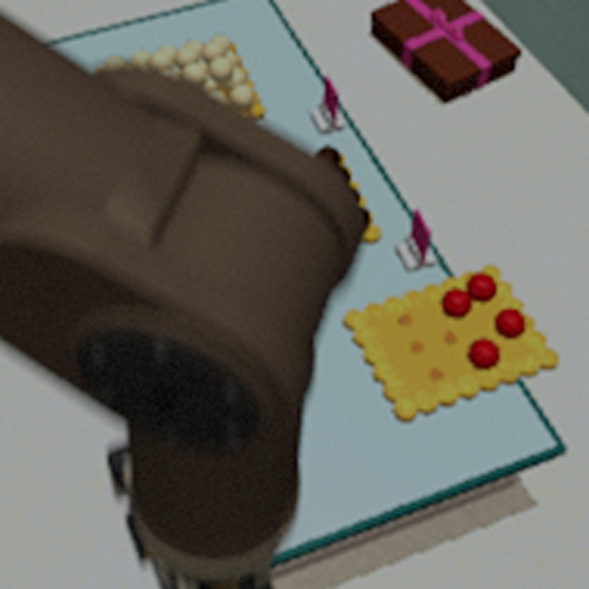

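View pics/top5.png

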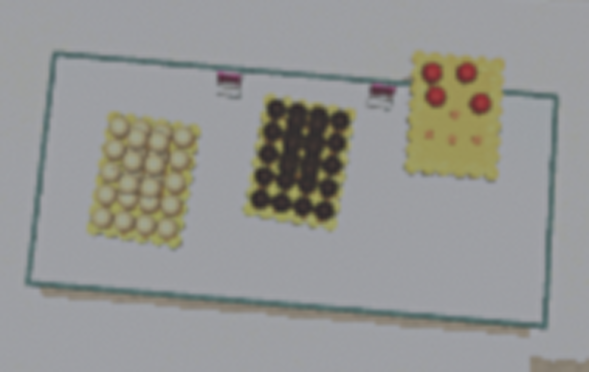

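The board sticks out about 40 mm and sits square, the chocolates are in place, and the tickets and other boards have not moved. The arm is clear, so I hand in.

```bash
python3 -c "
from rig import arm;print(arm.finish_job())"
```

```text
the job is handed in; nothing more can be done
None
```

I pushed the red chocolates' board along the shelf with two partly opened fingertips on its bare back edge. I turned it square as I went, finished with a 1 mm correction, then backed off and lifted clear. I handed the job in at about 11.5 s.

**Overhang:** the last pictures, taken after the arm had let go, give 40.0 mm from the side camera. The top camera gave 38.8 mm from the raw edge lines. That reading sees the shelf edge about 1 mm too far out because of blur; corrected using the board and shelf sizes, it gives about 39.9 mm. After the second-to-last push, the arm's own position gave about 2.5 mm less than the side camera. I trusted the pictures, because they show the board and the edge together.

**Squareness:** the board is within about 0.3° of square to the edge; the two cameras gave -0.24° and 0.07°.

**Everything else:** the four chocolates measure within about 2 mm of their stated places on the board. In the last top picture the neighbouring boards and both tickets look unmoved, with about 20 mm between the red board and the nearest ticket. The tongs and jar were not measured again; the arm did not come near the tongs, and it passed the jar only at height.

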